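Nest the tiered set of turned pots

TASK

The three straight pots of a turned set are finished: nest them where the largest one stands, the middle pot upright in the largest and the slim pot, now lying in the V-cradle, upright with its mouth up in the middle one. Feel each close fit in gently, without forcing or dropping it, until it stands fully home on the floor of the pot around it. Do not carry the largest pot off or tip it over, and leave the other things on the bench as they are.

Things in the scene. Friction and masses are not known exactly. Their poses are not given: they have to be found in the camera images.
- pot_large: largest pot: round, straight-sided, plain pale wood, standing mouth up; outside diameter 88 mm, height 76, inside diameter 69.5, floor 10 thick (66 deep inside); loose, about 0.24 kg. Origin: centre of its underside, z up through the mouth
- pot_middle_mid (a point): middle pot: same shape and wood, standing mouth up; outside diameter 67 mm, height 106, inside diameter 52.5, floor 10 thick (96 deep inside), foot chamfered 2 mm; about 0.17 kg. Point on its axis half-way up (53 mm above its underside), z towards its mouth. Fully home in the largest pot: rim 40 mm above that pot's rim, this point 63 mm above that pot's underside
- pot_slim_mid (a point): slim pot: same shape and wood, lying level in the V-cradle, mouth to the robot's right (-y); outside diameter 50 mm, height 136, inside diameter 38, depth inside 96, foot chamfered 2 mm and weighted with steel: about 0.34 kg, bottom-heavy, balance point 32 mm from its underside. Point on its axis 68 mm from its underside, z towards its mouth. Home in the middle pot: this point 25 mm above that pot's mid point
- cradle: fixed wooden V-cradle: foot board 110 x 84 x 12 mm and two boards 90 mm long set as a 90 degree V, 66 mm wide and 50 high over all. Origin: centre of its underside, x along the V. The slim pot's axis lies 59 mm above the bench, its foot at x = +50 mm and its mouth at x = -86 mm, so 41 mm of the mouth end overhangs the V
- gouge: bystander, leave alone: a turning gouge lying down: wooden handle about 31 mm thick and 225 mm long, steel blade, 390 mm overall, about 31 mm high; origin under the ferrule
- sanding_block: bystander, leave alone: a cork sanding block 90 x 62 x 32 mm lying flat; origin at the centre of its underside
- wax_tin: bystander, leave alone: a round flat wax tin, 86 mm across and 34 mm high; origin at the centre of its underside
- chuck: bystander, leave alone: a heavy steel four-jaw lathe chuck standing jaws up, 100 mm across and 77 mm high; origin at the centre of its underside
- blank: bystander, leave alone: a solid round wood blank standing on end, 68 mm across and 112 mm high, not hollow and not part of the set; origin at the centre of its underside
- glue_bottle: bystander, leave alone: a white glue bottle, 60 mm across and 150 mm high; origin at the centre of its underside
- calipers: bystander, leave alone: steel outside calipers lying flat, 128 x 112 mm and about 11 mm high; origin near the middle of its underside
- live_centre: bystander, leave alone: a steel live centre lying down, 112 mm long and 38 mm high; origin below its middle
Mind the look-alikes: they are no part of the job. Leave any green or purple look-alike of the part that bears pot_slim_mid alone.

How it is judged:
By the outcome, as a careful person would: the job done as asked, in the order asked, and still so for the second after the job is handed in, with the robot touching nothing.
It also fails if it takes over 72 s, if anything falls off the work surface, if the arm or the gripper's body presses on something with over 40 N, if the wrist force passes 120 N, or if a joint passes its speed limit or range.

ROBOT

A 6-joint arm with a two-finger parallel gripper is mounted at the origin on the work surface. World frame = base frame: x ahead of the robot, y to its left, z up, the work surface at z = 0. Lengths are in m, angles in rad, forces in N, time in s.
With the tool pointing down it reaches from about 0.2 to 0.875 m from the base axis. Payload 3.4 kg.
Tool frame: the origin (TCP) lies between the finger pads; the fingertips stand 25 mm ahead of it and the grasp point (between the pads) lies 6 mm ahead of it (r.nose_length is the z of the fingertips in the tool frame, in m); z points along the fingers, x is the direction in which the jaws open and shut, and the axes are right-handed (so a half turn about z gives the same grasp; the last joint's range is limited). The gripper opens to 94 mm and grips with 3 to 60 N. Pads are 16 mm wide; open, the fingers measure 119 mm over their backs; the gripper's body (75 mm by 177 mm) begins 78 mm behind the grasp point.
Start: joints at [1.086, 0.276, 1.505, -0, 1.361, -0.121], TCP at [0.205, 0.537, 0.23] pointing down, gripper open.
Joint ranges: [-2.89, 2.89], [-0.75, 2.08], [0.22, 2.7], [-1.18, 4.32], [0.11, 2.71], [-2.7, 2.7]. Speed limits (rad/s): [2.57, 2.57, 3.14, 3.14, 3.14, 3.14].

INTERFACE

Orientations are given as a unit quaternion [w, x, y, z].
In Python, from plant import r, gripper_to, inverse_kinematics, vision, models, telemetry gives the robot as it stands. Calls block until the motion is done:
- r.move_to(position, orientation): joint-space move of the TCP to a pose.
- r.move_l(position, rot=None, vel=0.15, guard=None): straight line of the TCP; rot=None keeps the orientation; vel is the mean speed in m/s. With guard (N) it stops when the force on the tool has changed by that much, and returns True; else False.
- r.movej(angles): joint-space move.
- gripper_to(opening, f_grip=None): finger opening in m; f_grip is the grip in N (None keeps the last); returns when the fingers have stopped.
- r.hold(seconds).
- inverse_kinematics(position, orientation): joint angles nearest the present ones, or None.
- vision.snapshot(name): name is "scene" or "top"; returns the picture (420x560x3 uint8, red, green, blue); there is no depth.
- vision.get_calibration(name): a dict with "fx", "fy", "cx", "cy" (pixels), "D" ([k1, k2, p1, p2, k3] as OpenCV has them; the pictures are not rectified), "position" and "orientation" of the camera in the world. Camera axes: x right, y down, z forward; pixel columns grow to the right and rows downward; lengths in m; the calibration is good to about 2 mm. A picture is of the moment at which its call begins. get_calibration takes no time and is no camera call.
A pose or a line that the arm cannot do raises r.PlanningError and nothing moves.
- r.sign_off(): hands the job in, once; it reports no verdict.
Trained networks look in the newest picture that a camera, given by its name, has taken for a name from the list of things; names that differ only in an ending like _2 or _b are one class to them, and where a whole thing is asked for, a point or a joint stands for the part that bears it (a point fixed in the world has none). Each returns a list of dicts, best first, with "score" (0 to 1); they miss things now and then, are a little off and sometimes report something else, mostly with a low value. They report only what shows in the picture. A call takes as long as a camera call. They do not tell look-alikes from the thing itself.
- models.boxes_of(thing, camera): "at" ([x, y, z] in m, in world coordinates, good to about 4 mm: the middle of the surface that is visible of it).
- models.regions_of(thing, camera): "pixels" (420x560 bool, what is visible of it).
- models.mark_of(thing, camera): "at" ([x, y, z] in m, in world coordinates, good to about 4 mm: a listed point, or the origin of a listed thing).
Readings, each from a call of its own:
- telemetry.current_t(): time.
- telemetry.current_joints(): joint angles.
- telemetry.current_dq(): joint speeds.
- telemetry.current_joint_efforts(): joint torques, N m.
- telemetry.current_ee_pos(): TCP position.
- telemetry.current_tool_rot(): TCP orientation.
- telemetry.current_wrist_force(): force on the tool from outside, world axes, zero at the start.
- telemetry.current_torque(): the same for the moment, N m.
- telemetry.current_opening(): finger opening in m.
Only numpy, scipy, OpenCV 4.12 (cv2) and the standard library are available. Lean on these libraries where they do the work, as an engineer would, in place of code of your own. Each camera call takes 0.05 s, during which the arm holds its last target.

## Working session

There is one attempt and no reset: what is moved stays moved. The work goes in short steps, each a Python script; the robot and the scene stay as the last script left them, time stands still between calls to the robot, and variables do not carry over. Pictures are saved under pics/ and viewed, and the job is handed in when it is done.

```bash
ls; mkdir -p pics; python3 - <<'E'
from plant import r, vision, models, telemetry
import cv2
for n in ("scene","top"):
    im=vision.snapshot(n); cv2.imwrite(f"pics/{n}0.png",im[:,:,::-1])
    print(n,vision.get_calibration(n))
    for t in ["pot_large","pot_middle_mid","pot_slim_mid","cradle","blank","glue_bottle","chuck"]:
        print(t,[(round(d["score"],2),d["at"]) for d in models.mark_of(t,n)])
print(telemetry.current_t(),telemetry.current_tool_rot())
E
```

```text
pics
scene {'fx': 447.8925586957631, 'fy': 447.8925586957631, 'cx': 283.20568439172405, 'cy': 210.0913703955988, 'D': array([-0.1465939,  0.       ,  0.       ,  0.       ,  0.       ]), 'position': array([1.02321558, 0.81507115, 0.6890345 ]), 'orientation': array([-0.13192121,  0.22650029,  0.84895118, -0.45888594])}
pot_large []
pot_middle_mid [(0.88, [0.6012, 0.0188, 0.0513])]
pot_slim_mid [(0.98, [0.3076, 0.2478, 0.0232]), (0.91, [0.5437, 0.2652, 0.0555]), (0.69, [0.4755, 0.4458, 0.0249]), (0.56, [0.2656, 0.4829, 0.0272])]
cradle [(0.95, [0.5416, 0.2819, 0.0003])]
blank [(0.83, [0.7626, 0.0312, -0.0013])]
glue_bottle [(0.97, [0.7413, -0.3166, -0.0038]), (0.41, [0.4326, -0.1049, -0.006])]
chuck [(0.82, [0.6832, 0.324, 0.0035])]
top {'fx': 513.8584040929597, 'fy': 513.8584040929597, 'cx': 275.8582699483706, 'cy': 221.63989312408702, 'D': array([-0.01096303,  0.        ,  0.        ,  0.        ,  0.        ]), 'position': array([ 0.46022157, -0.02683889,  1.34509845]), 'orientation': array([ 0.0279598 , -0.69725164,  0.71621358, -0.0098238 ])}
pot_large [(0.72, [0.5004, -0.3095, -0.0055])]
pot_middle_mid [(0.87, [0.5994, 0.021, 0.0591])]
pot_slim_mid [(0.91, [0.3087, 0.2443, 0.0228]), (0.88, [0.5437, 0.269, 0.0563]), (0.84, [0.4747, 0.4458, 0.0236]), (0.83, [0.2661, 0.4773, 0.0259])]
cradle [(0.93, [0.5367, 0.2857, -0.0031])]
blank [(0.57, [0.7706, 0.0355, -0.001]), (0.46, [0.6867, 0.1745, -0.0024])]
glue_bottle [(0.55, [0.7332, -0.3121, 0.0017])]
chuck [(0.76, [0.6804, 0.3252, 0.0026])]
0.8 [-6.41594244e-05  8.23351481e-01  5.67531783e-01  9.46592866e-05]
```

View pics/scene0.png

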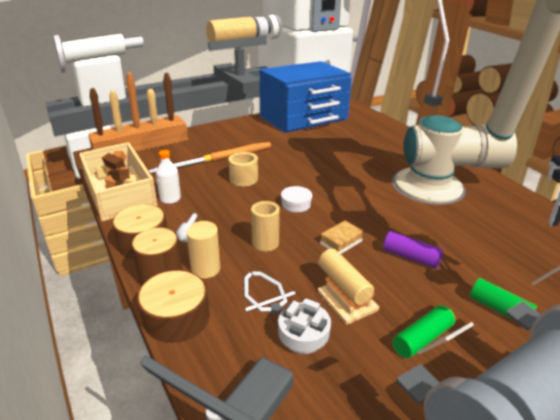

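View pics/top0.png

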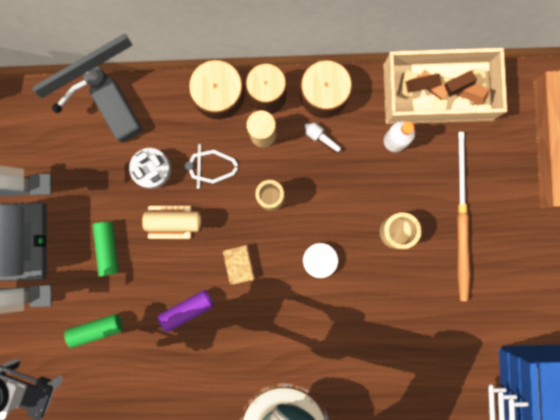

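The slim pot in the cradle is at scene (345,278) / top (170,222). The look-alikes are green (scene 424,332 and 503,299) and purple (scene 412,249), all lying on the bench. The wood-coloured one in the V is the one meant. The middle pot is the hollow one at scene (265,225) / top (269,194), not the solid blank at scene (203,250). The large pot is at scene (243,168) / top (401,231). Next I'll refine these positions with silhouette fits and look at enlarged crops.

```bash
cat > h.py <<'E'
import numpy as np, cv2
from scipy.spatial.transform import Rotation as R
from scipy.optimize import least_squares
from plant import r, gripper_to, inverse_kinematics, vision, models, telemetry
def proj(P,n):
    c=vision.get_calibration(n); q=c["orientation"]
    Rw=R.from_quat([q[1],q[2],q[3],q[0]]).as_matrix()
    K=np.array([[c["fx"],0,c["cx"]],[0,c["fy"],c["cy"]],[0,0,1]])
    pc=(np.asarray(P)-c["position"])@Rw
    return cv2.projectPoints(pc.reshape(-1,1,3),np.zeros(3),np.zeros(3),K,c["D"])[0].reshape(-1,2)
def circ(p,ax,rad,N=48):
    ax=np.array(ax,float); u=np.cross(ax,[.3,.5,.81]); u/=np.linalg.norm(u); v=np.cross(ax,u)
    t=np.linspace(0,2*np.pi,N,endpoint=False)[:,None]
    return np.array(p)+rad*(np.cos(t)*u+np.sin(t)*v)
def hullmask(p,ax,rad,h,n):
    P=np.vstack([circ(p,ax,rad),circ(np.array(p)+h*np.array(ax),ax,rad)])
    hl=cv2.convexHull(proj(P,n).astype(np.float32))
    return hl
def cen(hl):
    m=cv2.moments(hl); return np.array([m["m10"],m["m01"]])/m["m00"]
def fit(mask,n,x0,rad,h,z=0):
    cs,_=cv2.findContours(mask.astype(np.uint8),cv2.RETR_EXTERNAL,cv2.CHAIN_APPROX_NONE)
    c=max(cs,key=cv2.contourArea); m=cv2.moments(cv2.drawContours(np.zeros(mask.shape,np.uint8),[c],-1,1,-1),True)
    tgt=np.array([m["m10"],m["m01"]])/m["m00"]
    s=least_squares(lambda x:cen(hullmask([x[0],x[1],z],[0,0,1],rad,h,n))-tgt,x0,diff_step=1e-3)
    return s.x, m["m00"], cv2.contourArea(hullmask([s.x[0],s.x[1],z],[0,0,1],rad,h,n))
def pick(t,n,pt):
    for d in models.regions_of(t,n):
        m=d["pixels"]
        if m[pt[1]-3:pt[1]+4,pt[0]-3:pt[0]+4].mean()>.5: return m
def down(yaw):  # tool z down, jaw x along world heading yaw
    c,s=np.cos(yaw),np.sin(yaw)
    M=np.array([[c,s,0],[s,-c,0],[0,0,-1]]).T
    q=R.from_matrix(np.array([[c,s,0],[s,-c,0],[0,0,-1.]]).T).as_quat(); return [q[3],q[0],q[1],q[2]]
E
python3 - <<'E'
from h import *
for n,L,M,S in (("scene",(243,168),(265,225),(345,278)),("top",(401,231),(269,194),(170,222))):
    im=vision.snapshot(n)
    out=im[:,:,::-1].copy()
    for t,pt,x0,rad,h in (("pot_large",L,[.5,-.31],.044,.076),("pot_middle_mid",M,[.6,.02],.0335,.106)):
        m=pick(t,n,pt)
        if m is None: print(n,t,"none"); continue
        x,a,b=fit(m,n,x0,rad,h); print(n,t,x,a,b)
        cv2.polylines(out,[np.int32(hullmask([*x,0],[0,0,1],rad,h,n))],1,(255,0,0),1)
    m=pick("pot_slim_mid",n,S)
    if m is not None:
        cs,_=cv2.findContours(m.astype(np.uint8),0,1); c=max(cs,key=cv2.contourArea); print(n,"slim",cv2.minAreaRect(c),cv2.contourArea(c))
        cv2.drawContours(out,[c],-1,(255,0,0),1)
    a=[cv2.resize(out[p[1]-45:p[1]+45,p[0]-45:p[0]+45],(266,266),interpolation=2) for p in (L,M,S)]
    cv2.imwrite(f"pics/crop_{n}.png",np.hstack(a))
print([ (d["score"],d["at"]) for d in models.mark_of("pot_middle_mid","top")])
for yaw in (0,np.pi/2): print(inverse_kinematics([.6,.02,.1],down(yaw)))
E
python3 -c "
import cv2,numpy as np
cv2.imwrite('pics/c.png',np.vstack([cv2.imread('pics/crop_scene.png'),cv2.imread('pics/crop_top.png')]))"
```

```text
scene pot_large [ 0.49516692 -0.3115553 ] 898.0 901.8171588414116
scene pot_middle_mid [0.59456395 0.01612722] 1261.0 1284.172563840868
scene slim ((345.7500305175781, 276.7500305175781), (64.34671020507812, 24.041629791259766), 45.0) 1354.0
top pot_large [ 0.49911452 -0.3052893 ] 1100.0 1181.3144315113313
top pot_middle_mid [0.59649072 0.01996469] 687.0 677.6714797328459
top slim ((170.5, 220.5), (19.0, 57.0), 90.0) 1028.0
[(0.73, [0.5985, 0.0138, 0.0569])]
[-8.25405098e-02  4.10478471e-01  1.64271013e+00 -4.44089210e-16
  1.08840405e+00 -8.25405098e-02]
[-8.25405098e-02  4.10478471e-01  1.64271013e+00 -4.44089210e-16
  1.08840405e+00 -1.65333684e+00]
```

View pics/c.png

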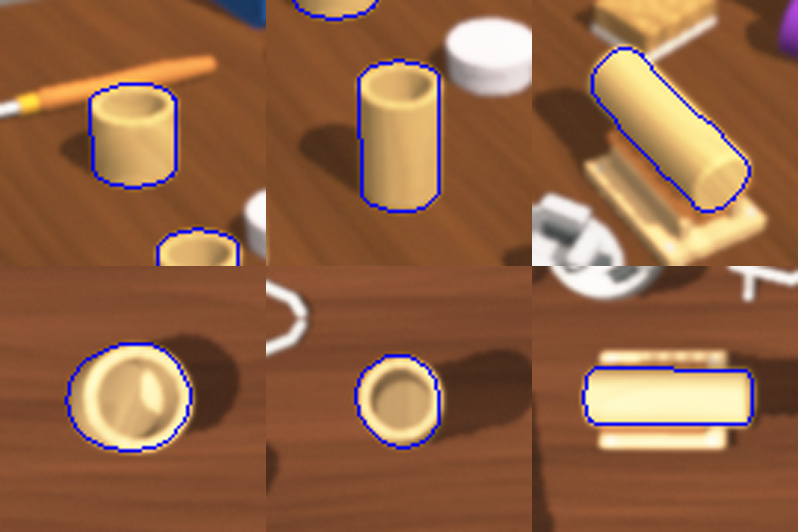

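Both silhouettes fit well. The cameras disagree by about 4 mm, so I'll centre the middle pot by squeezing it lightly in two directions. Re-measuring it at the known pose then gives the camera bias.

```bash
python3 - <<'E'
from h import *
p=[.5955,.018]
r.move_to([*p,.26],down(np.pi/2)); print(telemetry.current_t())
print("g",r.move_l([*p,.097],vel=.15,guard=6))
gripper_to(.05,5); print("op",telemetry.current_opening(),telemetry.current_wrist_force())
gripper_to(.094)
q=telemetry.current_ee_pos(); print(q)
r.move_to([*p,.097],down(0))
gripper_to(.05,5); print("op",telemetry.current_opening())
gripper_to(.094)
r.move_l([*p,.25],vel=.25)
print(telemetry.current_t())
im=vision.snapshot("scene"); cv2.imwrite("pics/s1.png",im[:,:,::-1])
m=pick("pot_middle_mid","scene",(265,225))
if m is not None: print(fit(m,"scene",p,.0335,.106))
im=vision.snapshot("top"); cv2.imwrite("pics/t1.png",im[:,:,::-1])
E
```

```text
3.5667
g False
op 0.0668735396330339 [-0.59974439 -0.45438653  1.4374327 ]
[0.59550074 0.01802156 0.0969727 ]
op 0.06687514036344257
9.275
```

View pics/s1.png

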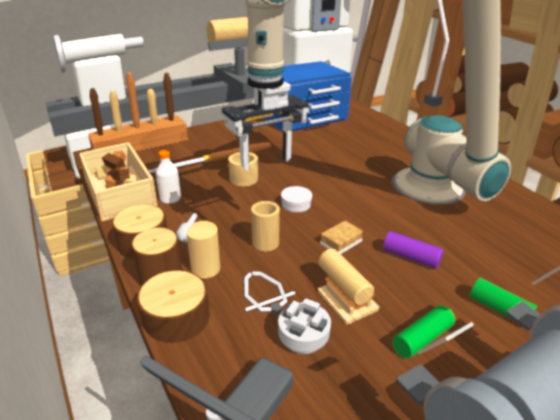

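The pot is standing at (265,225), clear of the raised gripper. Retrying the fit.

```bash
python3 - <<'E'
from h import *
p=[.5955,.018]
for k in range(3):
    vision.snapshot("scene")
    m=pick("pot_middle_mid","scene",(265,225))
    if m is not None: print(fit(m,"scene",p,.0335,.106))
    m=pick("pot_large","scene",(243,170))
    if m is not None: print("L",fit(m,"scene",[.5,-.31],.044,.076))
E
```

```text
(array([0.59266572, 0.01552371]), 1212.0, 1281.3983375629177)
L (array([ 0.50169837, -0.30062184]), 704.0, 916.8855115649058)
(array([0.59421023, 0.0151019 ]), 1234.0, 1282.219672003528)
L (array([ 0.50233824, -0.2991599 ]), 750.0, 918.7847435165895)
(array([0.59405713, 0.01567358]), 1295.0, 1282.971039483673)
L (array([ 0.50193663, -0.29910903]), 754.0, 918.5911091472954)
```

```bash
cat >> h.py <<'E'
def st(tag=""):
    print(tag,"t%.1f"%telemetry.current_t(),"p",np.round(telemetry.current_ee_pos(),4),"F",np.round(telemetry.current_wrist_force(),2),"M",np.round(telemetry.current_torque(),3),flush=True)
E
python3 - <<'E'
from h import *
p=[.5955,.018]
print(inverse_kinematics([.4977,-.308,.2],down(0)))
r.move_l([*p,.097],vel=.2,guard=6)
gripper_to(.05,18); print("op",telemetry.current_opening())
r.move_l([*p,.215],vel=.15); st("lift")
L=[.4977,-.308]
r.move_l([*L,.215],vel=.25); st("over")
r.move_l([*L,.182],vel=.1,guard=4); st("above")
g=r.move_l([*L,.150],vel=.025,guard=3); st("down %s"%g)
im=vision.snapshot("scene"); cv2.imwrite("pics/s2.png",cv2.resize(im[60:270,130:410,::-1],(800,600)))
E
```

```text
[-6.73014693e-01  3.09425492e-01  1.53323785e+00 -4.44089210e-16
  1.29892931e+00 -6.73014693e-01]
op 0.06622661889153454
lift t12.3 p [0.5946 0.0181 0.2137] F [-0.58  0.59 -2.82] M [-0.066  0.064 -0.006]
over t13.8 p [ 0.4979 -0.3069  0.215 ] F [ 0.27 -0.42 -2.14] M [-0.104  0.081 -0.04 ]
above t14.3 p [ 0.4979 -0.3075  0.1819] F [ 1.23 -0.28 -1.88] M [-0.049 -0.016  0.   ]
down True t14.9 p [ 0.4977 -0.3074  0.1689] F [ 2.06  0.49 -1.99] M [-0.029 -0.199 -0.016]
```

View pics/s2.png

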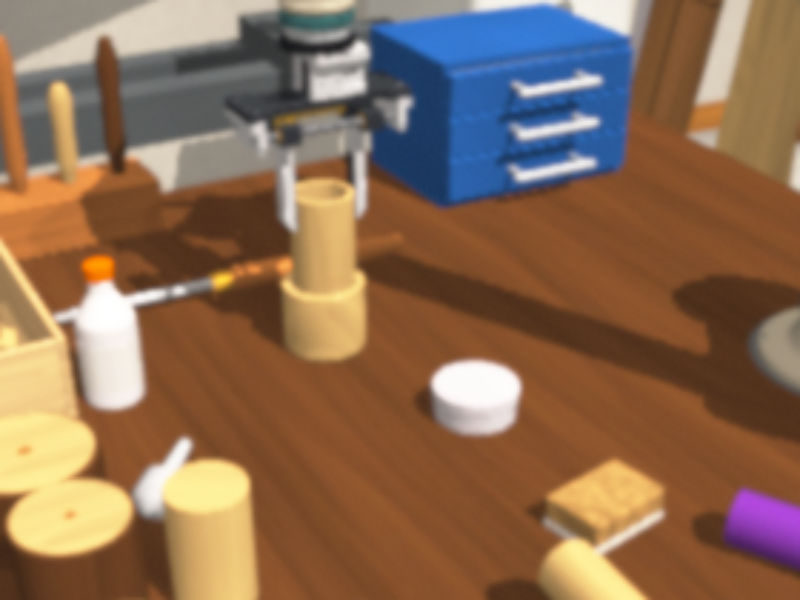

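The pot is centred over the large one with its foot already about 4 mm inside. The force on the tool is about +2 N in x, so I'll move +x and continue compliantly.

```bash
cat >> h.py <<'E'
def avgF(n=5):
    f=[]
    for _ in range(n):
        f.append(np.r_[telemetry.current_wrist_force(),telemetry.current_torque()]); r.hold(.02)
    return np.mean(f,0)
def insert(xy,zhome,base,vel=.03,guard=3,maxit=12,gain=.0004,lim=.004):
    xy=np.array(xy,float); x0=xy.copy()
    for i in range(maxit):
        g=r.move_l([*xy,zhome],vel=vel,guard=guard); r.hold(.05); f=avgF(); p=telemetry.current_ee_pos()
        print(i,g,"t%.1f"%telemetry.current_t(),np.round(p,4),np.round(f,2),flush=True)
        if not g or p[2]<zhome+.006: break
        d=np.clip((f[:2]-base[:2])*gain,-.001,.001)
        xy=x0+np.clip(xy+d-x0,-lim,lim)
        r.move_l([*xy,p[2]+.001],vel=.02)
    return xy
E
python3 - <<'E'
from h import *
L=[.4977,-.308]
r.move_l([L[0]+.0005,L[1],.172],vel=.05); r.hold(.05); b=avgF(); print(np.round(b,2))
b[:2]=[.5,-.3]
xy=insert([L[0]+.0007,L[1]],.104,b)
print(xy); st()
im=vision.snapshot("scene"); cv2.imwrite("pics/s3.png",cv2.resize(im[60:270,130:410,::-1],(800,600)))
E
```

```text
[-0.08  0.27 -2.39 -0.05  0.06  0.01]
0 True t17.4 [ 0.4985 -0.3078  0.1076] [ 0.21  0.35  5.48 -0.06  0.22 -0.01]
[ 0.4984 -0.308 ]
 t17.4 p [ 0.4985 -0.3078  0.1076] F [0.83 0.55 5.92] M [-0.051  0.213 -0.006]
```

View pics/s3.png

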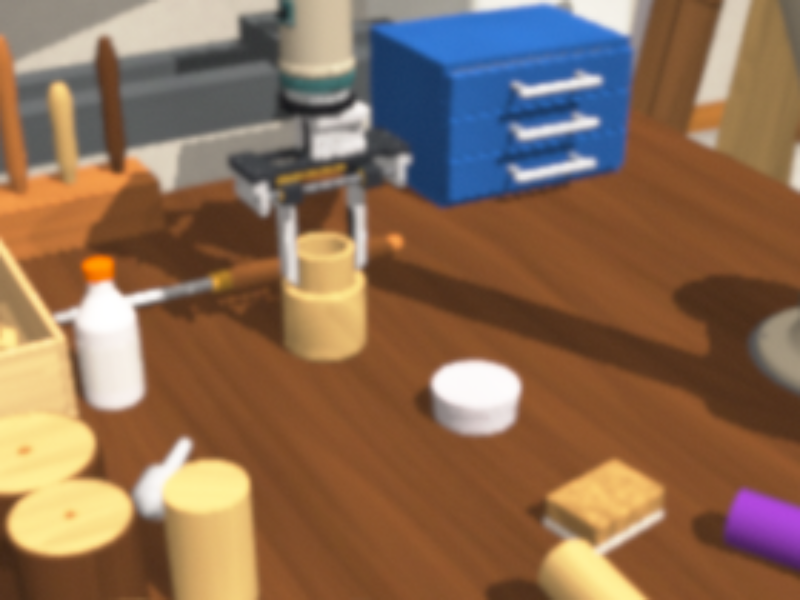

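The middle pot is home: TCP at 0.1076 against an expected 0.107, with floor contact felt. Now I'll release it and check the slim pot.

```bash
python3 - <<'E'
from h import *
gripper_to(.072); gripper_to(.094)
r.move_l([.4985,-.3078,.24],vel=.25)
r.move_to([.544,.219,.26],down(0)); st()
for n,pt in (("scene",(345,278)),("top",(170,222))):
    im=vision.snapshot(n); cv2.imwrite(f"pics/{n}4.png",im[:,:,::-1])
    print(n,[np.round(d["at"],4) for d in models.mark_of("pot_slim_mid",n)])
    if n=="scene":
        for t in ("pot_middle_mid","pot_large"): print(t,[(d["score"],np.round(d["at"],4)) for d in models.mark_of(t,n)])
for n in ("scene",):
    m=pick("pot_slim_mid",n,(345,278))
    if m is not None:
        mm=cv2.moments(m.astype(np.uint8),True); tgt=np.array([mm["m10"],mm["m01"]])/mm["m00"]
        s=least_squares(lambda x:cen(hullmask([x[0],x[1]+.068,.059],[0,-1,0],.025,.136,n))-tgt,[.544,.268],diff_step=1e-3)
        print("slimfit",s.x,mm["m00"],cv2.contourArea(hullmask([s.x[0],s.x[1]+.068,.059],[0,-1,0],.025,.136,n)))
E
python3 -c "
import cv2
a=cv2.imread('pics/scene4.png');cv2.imwrite('pics/s4b.png',cv2.resize(a[130:340,180:460],(800,600)))"
```

```text
t20.9 p [0.5444 0.218  0.2598] F [-0.59 -0.22  0.35] M [-0.069  0.031  0.021]
scene [array([0.4745, 0.4443, 0.0248]), array([0.3077, 0.2442, 0.0234]), array([0.5398, 0.2655, 0.0558])]
pot_middle_mid [(0.97, array([ 0.5006, -0.3054,  0.0655]))]
pot_large [(0.61, array([ 4.984e-01, -3.065e-01,  1.000e-04])), (0.32, array([ 0.7616,  0.0336, -0.0027]))]
top [array([0.474 , 0.442 , 0.0242]), array([0.2667, 0.48  , 0.0265]), array([0.5443, 0.2675, 0.0562])]
slimfit [0.53774096 0.26695115] 1498.0 1497.0790773292538
```

View pics/s4b.png

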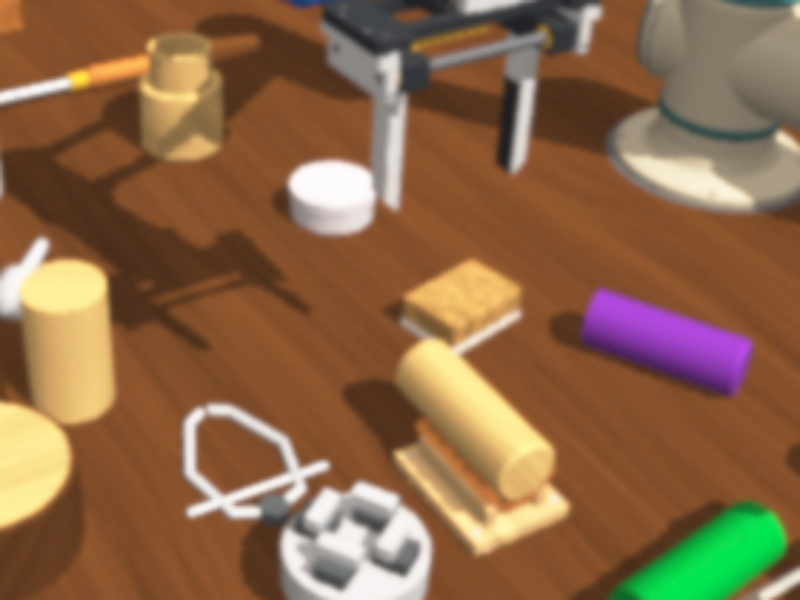

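The middle pot stands nested in the large one (crop 180,95), and the wooden slim pot is still in the cradle (crop 475,420). I'll settle its x from the first top view.

```bash
python3 - <<'E'
from h import *
tgt=np.array([170.5,220.5])
s=least_squares(lambda x:cen(hullmask([x[0],x[1]+.068,.059],[0,-1,0],.025,.136,"top"))-tgt,[.544,.268],diff_step=1e-3); print(s.x)
hl=hullmask([s.x[0],s.x[1]+.068,.059],[0,-1,0],.025,.136,"top").reshape(-1,2); print(hl.min(0),hl.max(0))
m=cv2.imread("pics/top0.png")[:,:,::-1]
print(m[215:230:1,150:152].mean(1)[:, :].astype(int)[:3])
# brightness profile rows at col 185 (mouth overhang) 
print(m[205:240,193].sum(1).tolist())
E
```

```text
[0.53967274 0.26994921]
[141.30867 209.82481] [199.45322 231.12257]
[[244 215 149]
 [250 230 165]
 [253 239 177]]
[225, 189, 167, 162, 159, 181, 268, 388, 486, 555, 595, 631, 654, 677, 693, 702, 703, 701, 701, 703, 701, 695, 683, 666, 638, 567, 412, 247, 176, 163, 163, 169, 189, 218, 237]
```

```bash
python3 - <<'E'
from h import *
x,y=.540,.219
r.move_l([x,y,.16],vel=.25)
g=r.move_l([x,y,.065],vel=.12,guard=5); st(g)
gripper_to(.03,4); st("closed"); print(telemetry.current_opening())
f=telemetry.current_wrist_force()
if abs(f[0])>4: x+=np.sign(f[0])*.001; r.move_l([x,y,.065]); st("shift")
gripper_to(.03,10); st("grip10")
im=vision.snapshot("scene"); cv2.imwrite("pics/s5.png",cv2.resize(im[130:340,180:460,::-1],(800,600)))
E
```

```text
False t22.8 p [0.5408 0.2193 0.0659] F [-0.25  0.05  0.78] M [-0.12   0.016 -0.005]
closed t23.5 p [0.5385 0.2189 0.0648] F [-3.61  0.43  2.63] M [ 0.007  0.808 -0.107]
0.04899640650046024
grip10 t23.8 p [0.5385 0.2189 0.0648] F [-5.38 -0.09  3.24] M [-0.071  1.062 -0.182]
```

View pics/s5.png

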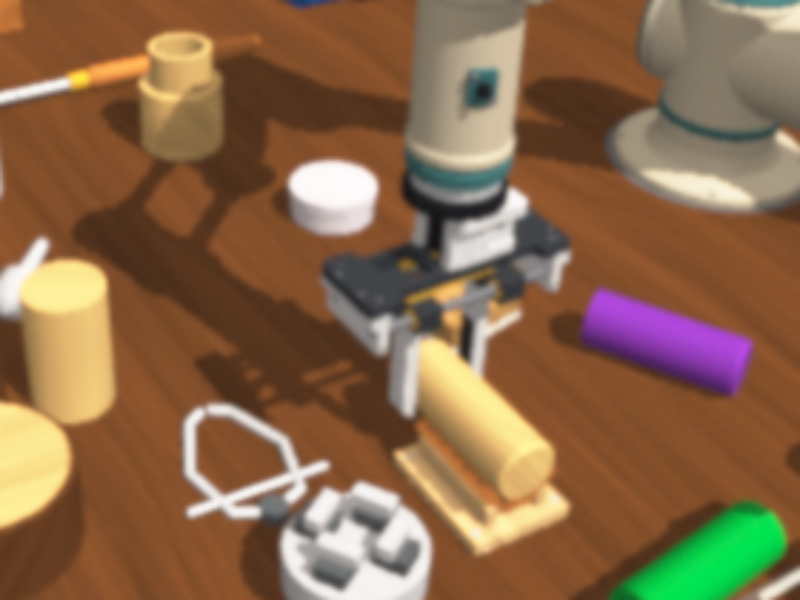

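Gripped at the mouth overhang (crop 430,385). The force is −5 N in x, so I'll relax towards −x, then lift in an arc with a light grip so the pot hinges with its foot in the cradle.

```bash
python3 - <<'E'
from h import *
x=.537
r.move_l([x,.219,.065],vel=.03); st("relax")
for d in (15,30,45):
    t=np.radians(d); c,s=np.cos(t),np.sin(t)
    r.move_l([x,.337-.118*c+.0177*s,.0413+.118*s+.0177*c+.006],vel=.08); st(d)
im=vision.snapshot("scene"); cv2.imwrite("pics/s6.png",cv2.resize(im[130:340,180:460,::-1],(800,600)))
print(telemetry.current_opening())
E
```

```text
relax t24.1 p [0.5385 0.2191 0.0652] F [0.75 0.13 0.11] M [-0.187 -0.12  -0.146]
15 t24.6 p [0.5379 0.2281 0.0953] F [ 2.63  1.69 -2.1 ] M [ 0.075 -0.517 -0.328]
30 t25.1 p [0.5368 0.2439 0.1215] F [ 1.61  2.06 -2.67] M [ 0.14  -0.418 -0.249]
45 t25.7 p [0.537  0.2664 0.1435] F [ 1.07  0.72 -1.95] M [ 0.138 -0.395 -0.103]
0.04940607080181183
```

View pics/s6.png

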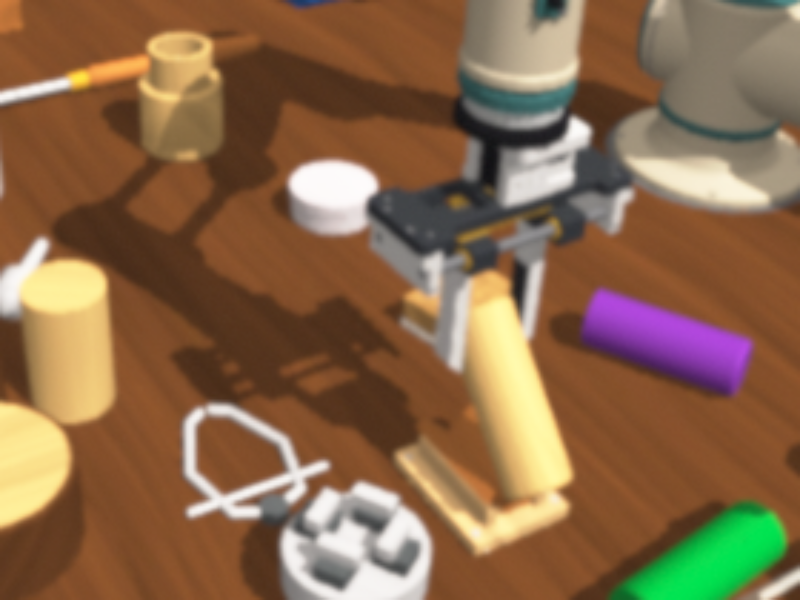

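Hinging works: the pot leans with its foot in the cradle at (crop 540,480). Continuing.

```bash
python3 - <<'E'
from h import *
x=.537
for d in (60,75):
    t=np.radians(d); c,s=np.cos(t),np.sin(t)
    r.move_l([x,.337-.118*c+.0177*s,.0413+.118*s+.0177*c+.006],vel=.08); st(d)
p=telemetry.current_ee_pos()
r.move_l([x,p[1],p[2]+.05],vel=.08); st("lift"); print(telemetry.current_opening())
im=vision.snapshot("scene"); cv2.imwrite("pics/s7.png",cv2.resize(im[130:340,180:460,::-1],(800,600)))
E
```

```text
60 t26.3 p [0.5369 0.2941 0.1585] F [ 1.11  0.69 -2.3 ] M [ 0.314 -0.178 -0.031]
75 t26.8 p [0.5364 0.3236 0.1653] F [-0.41  0.11 -4.13] M [-0.235  0.076 -0.025]
lift t27.6 p [0.5366 0.3233 0.215 ] F [-0.47  0.07 -4.57] M [-0.188  0.102  0.017]
0.04958374378103089
```

View pics/s7.png

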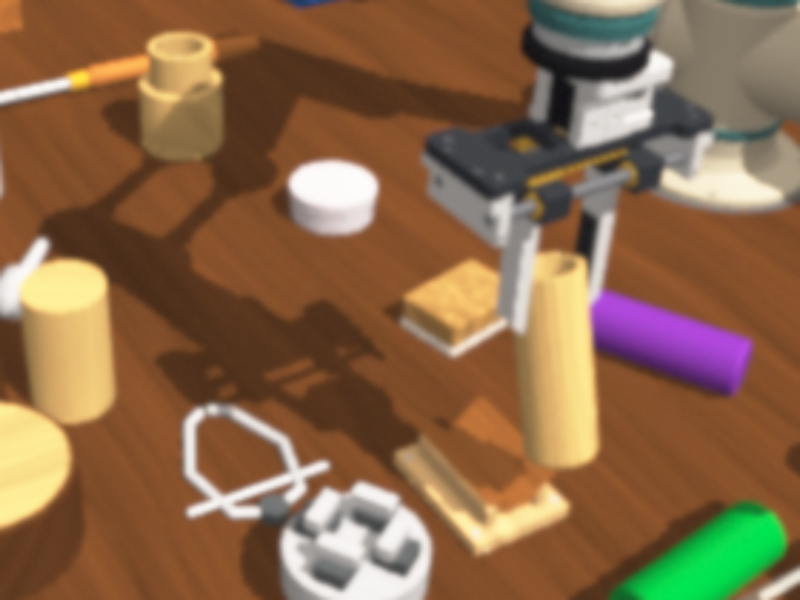

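The pot is hanging mouth up with its foot tilted about 10° towards +y. I'll set it gently on the vacant bench spot so it rights itself, then regrip it square.

```bash
python3 - <<'E'
from h import *
B=[.55,-.02]
r.move_l([*B,.21],vel=.2); st()
r.move_l([*B,.145],vel=.12,guard=3); st()
g=r.move_l([*B,.12],vel=.02,guard=1.5); st(g)
im=vision.snapshot("scene"); cv2.imwrite("pics/s8.png",cv2.resize(im[110:320,150:430,::-1],(800,600)))
E
```

```text
t29.5 p [ 0.5499 -0.0192  0.21  ] F [ 0.71 -0.2  -2.54] M [-0.161  0.07   0.044]
 t30.2 p [ 0.5506 -0.0198  0.1454] F [ 0.52  0.32 -3.27] M [-0.163  0.033  0.028]
True t31.1 p [ 0.5499 -0.0202  0.1262] F [ 0.57 -0.09  3.88] M [-0.218  0.014 -0.01 ]
```

View pics/s8.png

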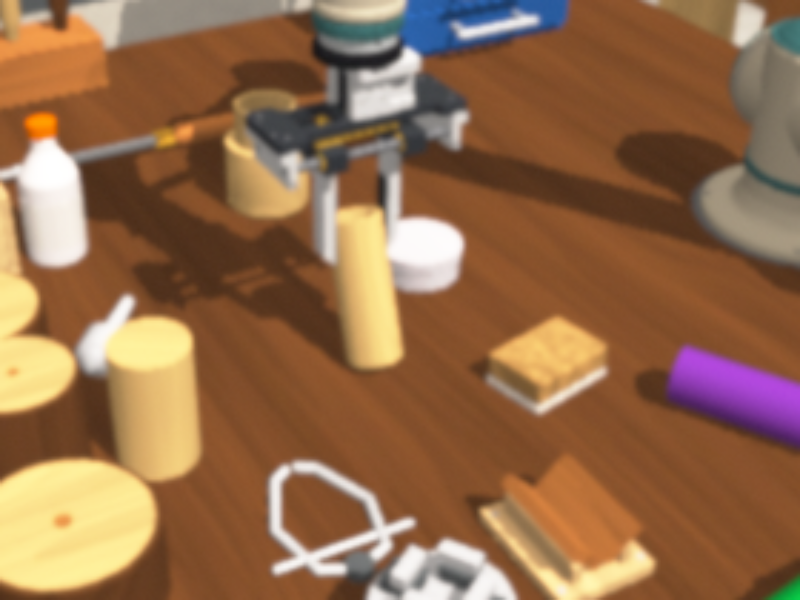

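The foot is in contact and the tilt is about 8° (the height agrees). I'll pivot it upright about its touching edge under a light grip, then release.

```bash
python3 - <<'E'
from h import *
p=telemetry.current_ee_pos()
gripper_to(.03,5)
r.move_l([.55,p[1]+.008,.1255],vel=.03); st()
r.move_l([.55,p[1]+.0145,.1242],vel=.03); st()
gripper_to(.056); r.hold(.2); gripper_to(.094); st("open")
im=vision.snapshot("scene"); cv2.imwrite("pics/s9.png",cv2.resize(im[110:320,150:430,::-1],(800,600)))
E
```

```text
t31.8 p [ 0.5505 -0.0119  0.1262] F [-0.49 -0.07  6.35] M [-0.118  0.168 -0.029]
 t32.1 p [ 0.5504 -0.0051  0.1249] F [-0.67 -0.08  5.76] M [0.063 0.139 0.031]
open t33.4 p [ 0.55   -0.0057  0.1242] F [-0.18  0.26 -0.09] M [-0.05   0.062  0.011]
```

View pics/s9.png

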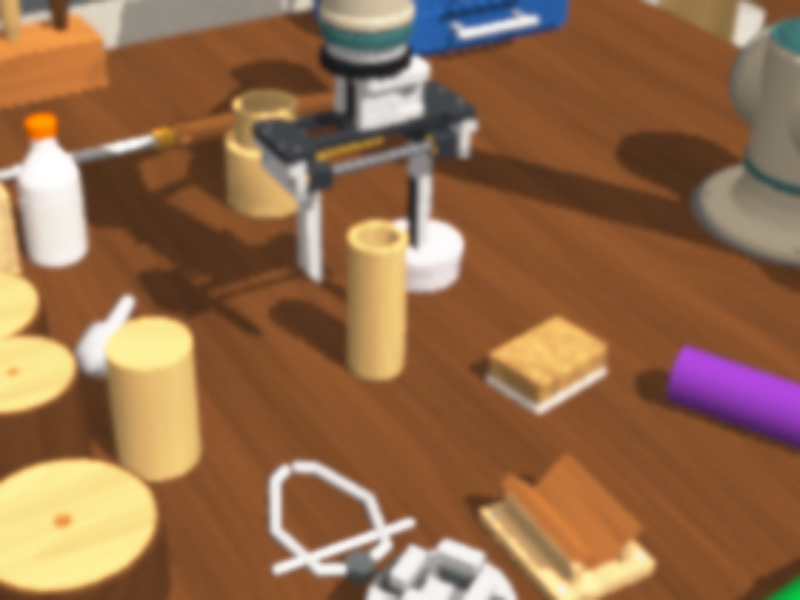

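It stands upright (crop 376,300). Regripping across y, then carrying it to the nest.

```bash
python3 - <<'E'
from h import *
p=[.55,-.0055]
r.move_to([*p,.125],down(np.pi/2)); 
gripper_to(.03,5); st("sq"); gripper_to(.03,25); print(telemetry.current_opening()); st()
r.move_l([*p,.27],vel=.15); st("lift")
T=[.4985,-.3078]
r.move_l([*T,.27],vel=.2); r.hold(.2); st("over"); base=avgF(); print(np.round(base,2))
r.move_l([*T,.248],vel=.08,guard=4)
g=r.move_l([*T,.225],vel=.02,guard=2); st(g)
im=vision.snapshot("scene"); cv2.imwrite("pics/s10.png",cv2.resize(im[40:250,130:410,::-1],(800,600)))
E
```

```text
sq t35.6 p [ 0.55   -0.0053  0.125 ] F [-0.5   1.53  2.31] M [ 0.51   0.02  -0.011]
0.0544645230407809
 t35.8 p [ 0.55   -0.0053  0.125 ] F [-0.12  2.66  1.3 ] M [ 0.681  0.042 -0.005]
lift t36.9 p [ 0.5492 -0.0056  0.2687] F [ 0.63 -0.38 -4.11] M [ 0.    -0.033  0.016]
over t38.8 p [ 0.4987 -0.3071  0.2701] F [ 0.22 -0.56 -3.51] M [ 0.084 -0.004 -0.01 ]
[ 0.16 -0.09 -3.97  0.04 -0.03 -0.  ]
True t39.9 p [ 0.4984 -0.3076  0.2387] F [ 0.65  0.21 -3.74] M [-0.057 -0.107 -0.022]
```

View pics/s10.png

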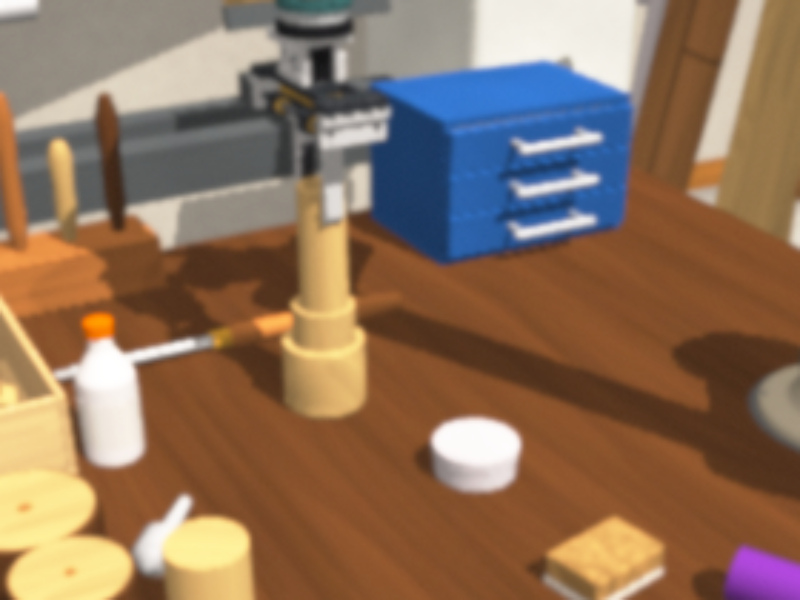

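```bash
python3 - <<'E'
from h import *
print(telemetry.current_opening()); r.hold(.1); print(np.round(avgF(),2)); st()
E
```

```text
0.04880037523493072
[ 0.89 -0.28 -3.63 -0.08 -0.17 -0.01]
 t40.1 p [ 0.4977 -0.3072  0.2374] F [-0.27 -0.64 -3.51] M [-0.156 -0.203 -0.033]
```

The jaws are now fully closed on it (48.8 mm) and its foot is already inside the rim. Continuing the compliant insertion.

```bash
python3 - <<'E'
from h import *
xy=insert([.4985,-.3076],.142,[.2,-.2],vel=.03,guard=3,maxit=10)
print(xy,telemetry.current_opening()); st()
im=vision.snapshot("scene"); cv2.imwrite("pics/s11.png",cv2.resize(im[40:250,130:410,::-1],(800,600)))
E
```

```text
0 True t42.9 [ 0.4989 -0.3075  0.1477] [-0.44  1.08  5.17  0.31 -0.01  0.02]
[ 0.4985 -0.3076] 0.04899286616092761
 t42.9 p [ 0.4989 -0.3075  0.1477] F [-0.88  1.58  5.76] M [0.308 0.001 0.007]
```

View pics/s11.png

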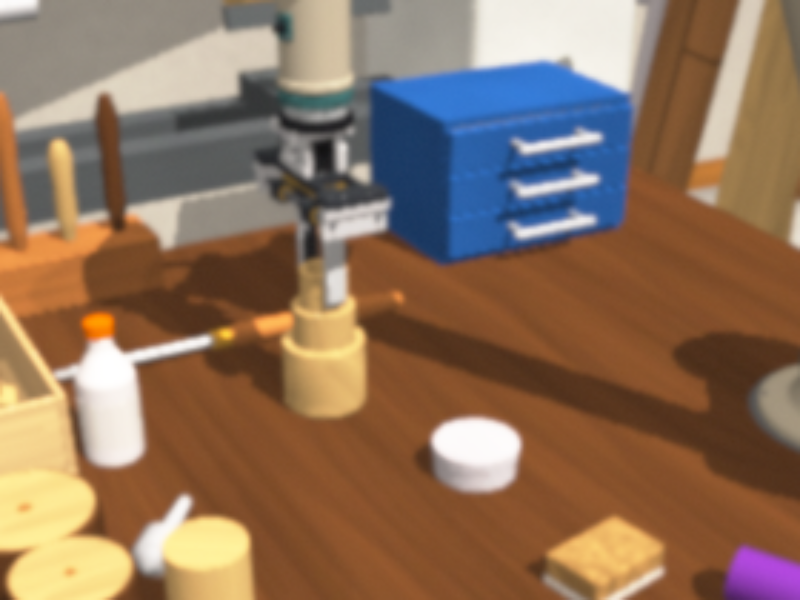

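It stopped at 0.1477 against the nominal 0.145, so either the grip slid a little or the pot is about 2.7 mm short. I'll test with a light grip and a gentle push, then compare rim heights.

```bash
python3 - <<'E'
from h import *
gripper_to(.03,4); st("loose")
g=r.move_l([.4988,-.3075,.1445],vel=.015,guard=4); r.hold(.1); st(g); print(telemetry.current_opening())
gripper_to(.056); r.hold(.2); st("opened")
gripper_to(.094); r.move_l([.4988,-.3075,.30],vel=.2)
r.move_to([.45,.0,.35],down(0)); st()
for n in("scene","top"):
    im=vision.snapshot(n); cv2.imwrite(f"pics/{n}12.png",im[:,:,::-1])
    for t in ("pot_large","pot_middle_mid","pot_slim_mid"): print(n,t,[(d["score"],np.round(d["at"],4)) for d in models.mark_of(t,n)])
a=cv2.imread("pics/scene12.png");b=cv2.imread("pics/top12.png")
cv2.imwrite("pics/c12.png",np.hstack([cv2.resize(a[100:210,190:300],(400,400),interpolation=2),cv2.resize(b[180:290,345:455],(400,400),interpolation=2)]))
E
```

```text
loose t43.1 p [ 0.4989 -0.3072  0.1475] F [1.03 2.14 4.85] M [ 0.449 -0.03  -0.033]
False t43.6 p [ 0.4988 -0.3068  0.1451] F [-0.    1.91  5.95] M [ 0.472 -0.059 -0.077]
0.04908285857011675
opened t44.1 p [ 0.4987 -0.3075  0.1443] F [0.04 0.25 0.54] M [-0.02   0.004  0.051]
 t47.6 p [ 4.501e-01 -3.000e-04  3.496e-01] F [0.36 0.43 0.44] M [-0.05   0.064 -0.011]
scene pot_large [(0.66, array([ 0.4995, -0.3081,  0.001 ]))]
scene pot_middle_mid [(0.8, array([ 0.4994, -0.3069,  0.0629])), (0.65, array([ 0.5424, -0.4737, -0.0026]))]
scene pot_slim_mid [(0.98, array([0.2636, 0.4811, 0.0293])), (0.93, array([0.3111, 0.2431, 0.0258])), (0.92, array([0.4721, 0.4497, 0.0254])), (0.62, array([ 0.4979, -0.3073,  0.0843]))]
top pot_large [(0.81, array([ 0.4982, -0.3085, -0.0035]))]
top pot_middle_mid [(0.78, array([ 0.5002, -0.307 ,  0.0706]))]
top pot_slim_mid [(0.81, array([0.4759, 0.4449, 0.0264])), (0.78, array([0.3121, 0.2423, 0.0233])), (0.74, array([0.2637, 0.4803, 0.0239]))]
```

View pics/c12.png

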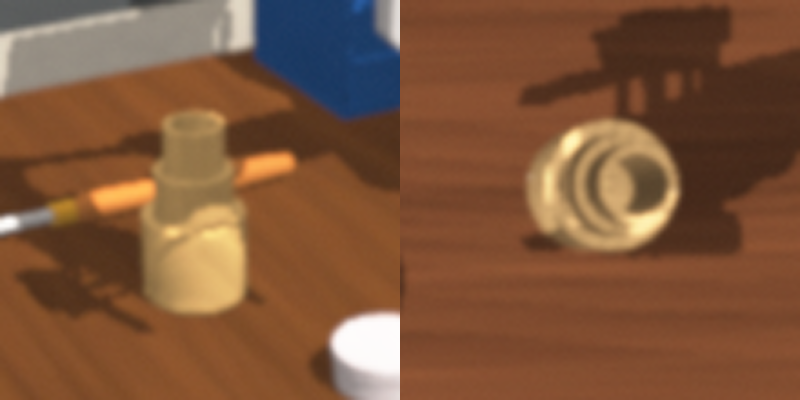

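All three are nested and upright. I'll overlay the expected home rims (z 76/116/156 mm) on the scene view.

```bash
python3 - <<'E'
from h import *
a=cv2.imread("pics/scene12.png"); big=cv2.resize(a[100:210,190:300],(600,600),interpolation=cv2.INTER_CUBIC)
k=600/110
out=big.copy()
xy=np.array([.4985,-.3077])-[.0015,.0025]
for z,rad in((.0,.044),(.076,.044),(.116,.0335),(.156,.025)):
    P=proj(circ([*xy,z],[0,0,1],rad),"scene"); P=(P-[190,100]+.5)*k
    cv2.polylines(out,[np.int32(P)],1,(255,0,0),1)
cv2.imwrite("pics/ov.png",out)
E
```

```text
(no output)
```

View pics/ov.png

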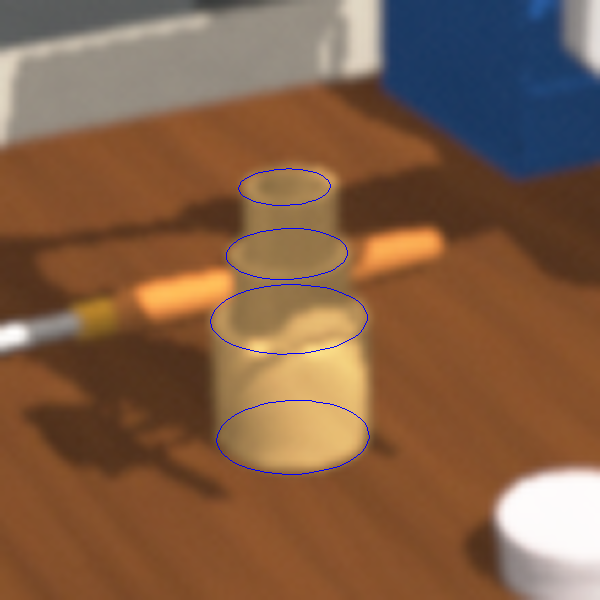

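View pics/scene12.png

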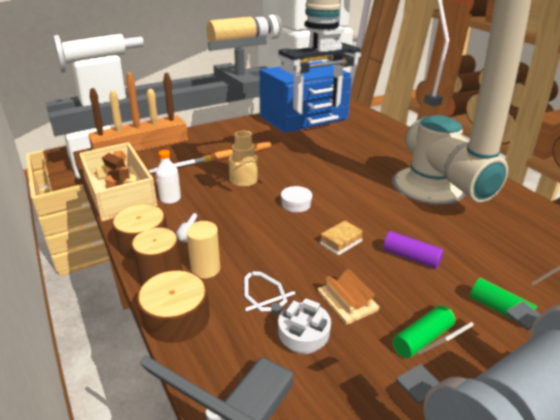

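The overlay agrees within about 1 px, but the slim rim looks perhaps 1–2 mm high and slightly to the right. I'll check its height by touch, with the part-open fingertips resting lightly on both sides of the rim.

```bash
python3 - <<'E'
from h import *
gripper_to(.040,10)
T=[.4988,-.3075]
r.move_to([*T,.23],down(0)); 
r.move_l([*T,.195],vel=.15,guard=3)
g=r.move_l([*T,.176],vel=.02,guard=2.5); st(g); r.hold(.2); st("hold")
print("rim z",telemetry.current_ee_pos()[2]-.025)
im=vision.snapshot("scene"); cv2.imwrite("pics/s13.png",cv2.resize(im[40:250,130:410,::-1],(800,600)))
E
```

```text
True t52.1 p [ 0.4989 -0.3076  0.1813] F [-0.75  0.64  4.76] M [ 0.028  0.182 -0.031]
hold t52.3 p [ 0.4989 -0.3077  0.1813] F [-0.31  0.71  5.3 ] M [-0.031  0.158 -0.032]
rim z 0.15631042862182642
```

View pics/s13.png

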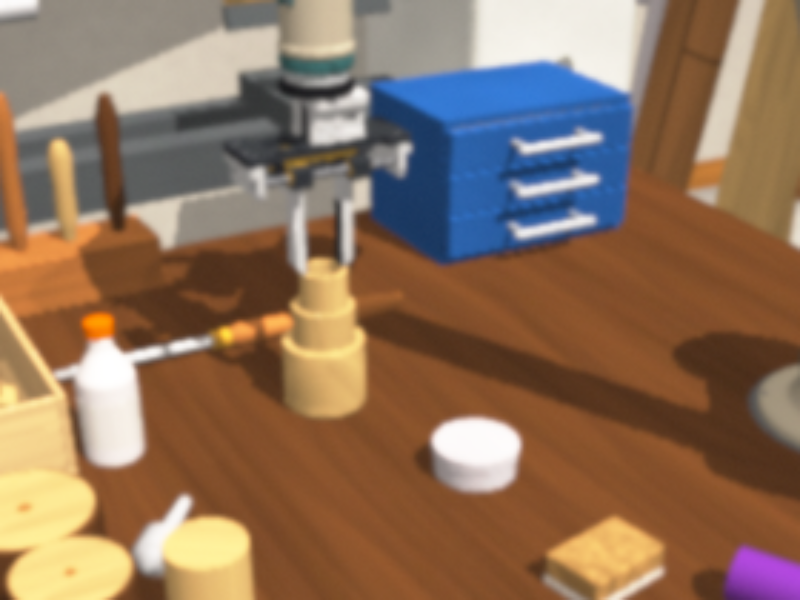

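The rim is at 156.3 mm against 156 mm expected, so the slim pot is fully home. Retreating and handing in.

```bash
python3 - <<'E'
from h import *
r.move_l([.4988,-.3075,.28],vel=.15); r.hold(.3); st()
im=vision.snapshot("scene"); cv2.imwrite("pics/s14.png",im[:,:,::-1])
r.sign_off()
E
```

```text
t53.4 p [ 0.4986 -0.3073  0.2792] F [-0.54 -0.51 -0.17] M [-0.003  0.066  0.035]
the job is handed in; nothing more can be done
```

View pics/s14.png

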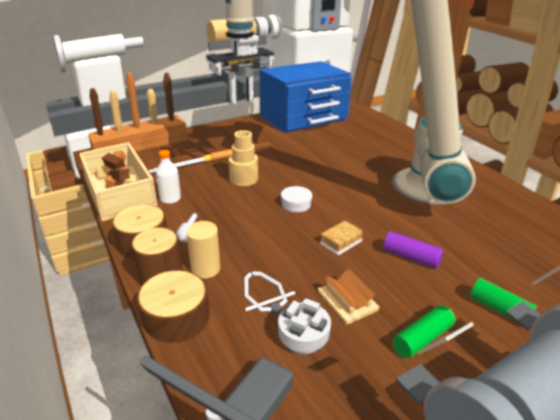

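The three pots are nested where the largest one stands, and the job was handed in at about 53.5 s with the arm clear. I put the middle pot in the largest first. I then lifted the slim pot out of the cradle by its mouth, stood it upright on the bench to regrip it, and felt it into the middle pot.

**Checks that agreed**
- **Middle pot:** it met the floor at TCP height 107.6 mm, against 107 mm expected.
- **Slim pot:** fingertips resting on its rim put the rim at 156.3 mm, against 156 mm when fully home.
- **Other things:** the last picture shows the stack upright at pixel (243,160) and nothing else visibly moved. The green and purple look-alikes were not touched.

**Checks that disagreed**
- **Insertion stop:** the slim pot first stopped about 2.7 mm above the TCP height I expected. I lowered the TCP those 2.7 mm under a light 4 N grip. I can't say whether the pot had slipped in the grip or was still slightly short; the rim touch above then showed it home.
- **Cameras:** the two cameras disagreed by about 4 mm. In the overlay of expected rims, the slim rim sat about 1–1.5 px off.
- **Networks:** the slim pot's mid point came out at 84 mm in one view against 88 mm expected. They did not find it in the other view.

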